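Walk the die block square against the fence

TASK

The heavy die block stands skew on the bench in front of the low steel fence. Push it round on the bench with the fingertips, a corner at a time, until one of its two long sides lies flush against the working face of the fence and neither end of the block sticks out past the end of the fence. Only push it, never lift or tip it, and leave the brass weight, the steel cup and the black puck standing where they are.

Things in the scene. Friction and masses are not known exactly. Their poses are not given: they have to be found in the camera images.
- block: Cast aluminium die block, a solid slab 92 mm (x) by 112 mm (y) by 36 mm high, about 0.85 kg, two round steel plugs on top. Origin: centre of its underside; x points out of a long side, z up. A half turn changes nothing. It starts 100 to 130 mm before the fence's face (to its origin), long sides 50 to 90 degrees off it either way; slides with friction, a push of 5 to 12 N moves it.
- fence: Fixed steel angle: an upright wall 200 mm long (y), 10 mm thick, 40 mm high, with an 8 mm foot, bolts and ribs behind, reaching 54 mm behind the working face. Origin: bench height, middle of the flat working face. x points from that face back through the wall, so the block belongs on the -x side; y along the face, z up. A tall fixed press fills x > 0.68 m, y < 0.20 m.
- weight: Small brass weight, 30 mm in diameter, 43 mm high, loose bystander to the robot's right of the work. Origin: centre of its underside.
- cup: Open steel cup, 66 mm in diameter, 42 mm high, loose bystander to the robot's left of the work. Origin: centre of its underside.
- puck: Black round sample puck, 30 mm in diameter, 17 mm high, loose bystander to the robot's right of the work. Origin: centre of its underside.
Things that resemble listed ones, but are neither listed nor needed, are in the scene too. Of the things like the block, leave any that is orange or pink; of the rest the smaller one is meant.

How it is judged:
By the outcome, as a careful person would: the job done as asked, in the order asked, and still so for the second after the job is handed in, with the robot touching nothing.
It also fails if it takes over 72 s, if anything falls off the work surface, if the arm or the gripper's body presses on something with over 40 N, if the wrist force passes 120 N, or if a joint passes its speed limit or range.

ROBOT

A 6-joint arm with a two-finger parallel gripper is mounted at the origin on the work surface; the furniture and walls round the work are solid. World frame = base frame: x ahead of the robot, y to its left, z up, the work surface at z = 0. Lengths are in m, angles in rad, forces in N, time in s.
With the tool pointing down it reaches from about 0.35 to 0.775 m from the base axis. Payload 5.5 kg.
Tool frame: the origin (TCP) lies at the very end of the fingers, on their centre line; the grasp point (between the pads) lies env.pinch_z behind it (env.pinch_z is the distance from the TCP to the grasp point, in m); z points along the fingers, y is the line along which they close (so a half turn about z gives the same grasp; the last joint's range is limited). The gripper opens to 85 mm and grips with 20 to 120 N. Pads are 22 mm wide; open, the fingers measure 114 mm over their backs; the gripper's body (76 mm by 85 mm) begins 54 mm behind the grasp point. The pads swing forward as they close: fully open they stand 13 mm farther back than shut.
Start: joints at [1.138, 0.313, 0.046, 1.304, 0, 1.431], TCP at [0.166, 0.551, 0.231] pointing down, gripper open.
Joint ranges: [-2.76, 2.76], [-0.86, 1.69], [-1.03, 1.26], [-2.2, 2.34], [-1.47, 1.5], [-3.14, 3.14]. Speed limits (rad/s): [2.57, 2.57, 3.14, 3.14, 3.14, 3.14].

INTERFACE

Orientations are given as a unit quaternion [w, x, y, z].
In Python, from workcell import env, eyes gives the robot as it stands.
- The arm moves only by the shell command python3 -m jog 'ROWS' [FORCE]. ROWS is JSON, one flat list of numbers, 7 for each row, row after row: the shift along the world's x, y, z as a fraction of full scale, then the turn, a rotation vector about the world's x, y, z as a fraction of full scale, then the opening, from -1 (shut) to 1 (fully open), so that 0 is half open. A call has 1 to 12 rows; each row is the pose to reach, as a shift and turn from the pose commanded when the call began, turning the shorter way round; what a row does not reach only later rows make up. Full scale, the value 1, is 20 cm for a shift and pi rad for a turn. A row lasts 1/12 s, in which the tool goes at most 41.7 mm and 7.16 degrees, less where a joint would pass 70% of its speed; a pose out of reach is approached as far as the arm can. A call with a number of a shift or a turn outside -1 to 1 is refused whole. A call with a gripper value outside its range is refused whole. The fingers move at their own pace and stop on an object; FORCE is the grip in N (left out, the last holds). Time passes only in rows, so rows that repeat a pose let the fingers close. It gives the time, the measured TCP pose, the force, the opening and the grip force at its end, in the units of the state.
- env.get_state(): the state, without advancing time (a new reading comes with each control period).
- eyes.read_camera(name): name is "side" or "top"; returns (picture, depth): 480x640x3 uint8, red, green, blue; 480x640 float32, m along the optical axis (not along the pixel's ray), 0 where there is no reading.
- eyes.calibration(name): a dict with "fx", "fy", "cx", "cy" (pixels), "R" (3x3) and "t" (3): a world point X has camera coordinates R X + t. Camera axes: x right, y down, z forward; pixel columns grow to the right and rows downward; lengths in m; the calibration is good to about 2 mm. A picture is of the moment at which its call begins. calibration takes no time and is no camera call.
- env.hand_in(): hands the job in; it is judged then, once.
The state is a dict: "clock": time; "joint_pos": joint angles; "qvel": joint speeds; "tau": joint torques, N m; "tcp_pos": TCP position; "orientation": TCP orientation; "wrist_force": force on the tool from outside, world axes, zero at the start; "ft_torque": the same for the moment, N m; "finger_gap": finger opening in m; "grip_force": force on a finger pad.
Only numpy, scipy, OpenCV 4.12 (cv2) and the standard library are available. Lean on these libraries where they do the work, as an engineer would, in place of code of your own. Each camera call takes 0.05 s, during which the arm holds its last target. There are 200 camera calls.

## Working session

There is one attempt and no reset: what is moved stays moved. The work goes in short steps, Python scripts to look and compute and a shell command to move; the robot and the scene stay as the last step left them, time stands still between calls to the robot, and variables do not carry over. Pictures are saved under pics/ and viewed, at most 10 in all, crops included, and the job is handed in when it is done.

```bash
mkdir -p pics; ls; python3 - <<'E'
from workcell import env, eyes
import cv2,numpy as np
s=env.get_state();print(s, env.pinch_z)
for n in("top","side"):
    p,d=eyes.read_camera(n);np.savez(f"/tmp/{n}0.npz",p=p,d=d)
    cv2.imwrite(f"pics/{n}0.png",p[:,:,::-1]);c=eyes.calibration(n);print(n,c)
E
```

```text
pics
{'clock': 0.0, 'joint_pos': array([ 1.13843831e+00,  3.14043015e-01,  4.50161505e-02,  1.30358464e+00,
       -6.63912687e-07,  1.43121907e+00]), 'qvel': array([ 2.21751348e-04, -8.13394598e-04,  9.43221106e-04, -9.57128028e-04,
       -1.57453496e-03, -5.26168832e-05]), 'tau': array([ 2.57716478e-03, -4.80625176e+01,  2.98536193e+01,  1.92100334e-02,
        5.23736787e-05,  9.24130916e-06]), 'tcp_pos': array([0.16574522, 0.550086  , 0.23039981]), 'orientation': array([-2.55700037e-04,  1.45868019e-01,  9.89303643e-01, -8.70826138e-04]), 'wrist_force': array([-0.34561717,  0.51748976, -0.50378111]), 'ft_torque': array([-0.04707097,  0.0061063 , -0.00985497]), 'grip_force': 0.0, 'finger_gap': 0.08525124329925045} 0.0187
top {'fx': 452.9647358034113, 'fy': 452.9647358034113, 'cx': 322.9232082337868, 'cy': 245.27535171434891, 'R': array([[ 0.01596959, -0.99985163,  0.00645717],
       [-0.98526454, -0.01683582, -0.17020678],
       [ 0.17029024, -0.00364389, -0.98538721]]), 't': array([0.25623558, 0.48778259, 0.79658407])}
side {'fx': 433.5143314308304, 'fy': 433.5143314308304, 'cx': 319.5265138480819, 'cy': 240.79767074674487, 'R': array([[ 0.99974089, -0.02262694,  0.00248521],
       [-0.00548385, -0.34537046, -0.93845041],
       [ 0.02209258,  0.93819362, -0.34540505]]), 't': array([-0.45600453,  0.13576857,  0.62969687])}
```

View pics/top0.png

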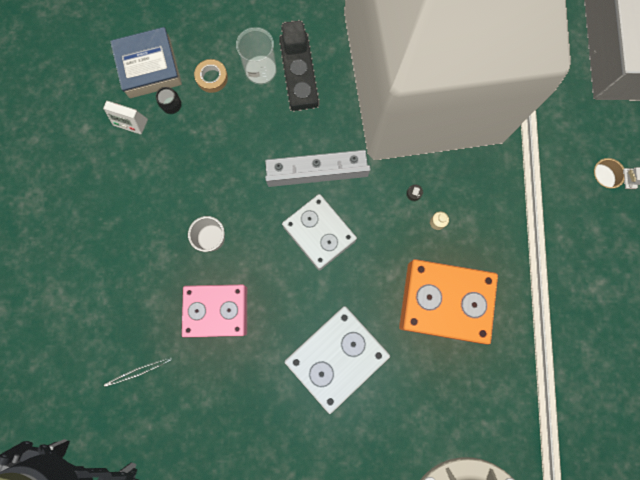

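View pics/side0.png

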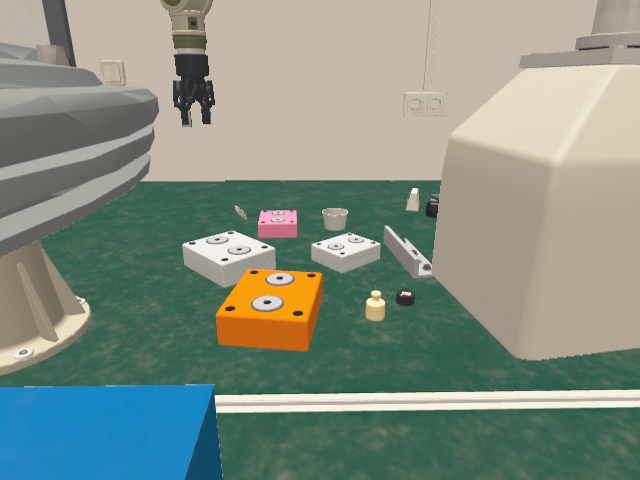

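The top view shows the target block (small white) at about (319,231), with the fence front edge running from (266,185) to (369,178). The puck is at (414,191), the brass weight at (440,220) and the cup at (206,234). The pink, orange and larger white blocks are decoys.

```bash
cat > h.py <<'E'
from workcell import env, eyes
import cv2,numpy as np
C=eyes.calibration("top");R=np.array(C["R"]);T=np.array(C["t"])
def cast(uv,z):
    uv=np.atleast_2d(np.asarray(uv,float))
    d=np.c_[(uv[:,0]-C["cx"])/C["fx"],(uv[:,1]-C["cy"])/C["fy"],np.ones(len(uv))]@R
    o=-R.T@T
    return (o+d*((z-o[2])/d[:,2])[:,None])[:,:2]
def pix(X):
    q=R@np.asarray(X,float)+T
    return np.array([C["fx"]*q[0]/q[2]+C["cx"],C["fy"]*q[1]/q[2]+C["cy"]])
def height(d):
    v,u=np.mgrid[:480,:640]
    P=np.stack([(u-C["cx"])/C["fx"]*d,(v-C["cy"])/C["fy"]*d,d],-1)
    P=(P-T)@R
    P[d==0]=np.nan
    return P
def block(p,d,near,r=0.085):
    P=height(d)
    m=(abs(P[...,2]-.036)<.008)&(np.hypot(P[...,0]-near[0],P[...,1]-near[1])<r)
    m&=(p.min(-1)>110)
    m=cv2.morphologyEx(m.astype(np.uint8),cv2.MORPH_OPEN,np.ones((3,3)))
    c=max(cv2.findContours(m,0,1)[0],key=cv2.contourArea)
    w=cast(cv2.convexHull(c)[:,0],.036)
    (x,y),(a,b),th=cv2.minAreaRect((w*1000).astype(np.float32))
    if a>b:a,b,th=b,a,th+90   # th: direction of short side (block x)
    th=(th+90)%180-90
    return np.array([x,y])/1000,th,(a,b),np.nanmedian(P[...,2][m>0])
E
python3 - <<'E'
from h import *
z=np.load("/tmp/top0.npz");p,d=z["p"],z["d"]
print(C["R"].shape,block(p,d,cast((319,231),.036)[0]))
P=height(d)
# fence: top region z~.04 around
m=((abs(P[...,2]-.04)<.006)).astype(np.uint8)
m[:140]=0;m[190:]=0;m[:,:255]=0;m[:,372:]=0
ys,xs=np.nonzero(m);print("fence n",len(ys))
g=cv2.cvtColor(p,cv2.COLOR_RGB2HSV)
fx=[];
for u in range(272,366,6):
    v=np.nonzero(m[:,u])[0]
    col=P[v,u]; fx.append((u,v.min(),v.max(),*np.round(cast((u,v.max()+.5),.04)[0],4)))
for f in fx:print(f)
for n,uv,h in(("weight",(440,220),.03),("puck",(414,191),.017),("cup",(206,234),.042),("big",(337,360),.05)):
    print(n,cast(uv,h),P[uv[1],uv[0]])
i=cv2.resize(p[140:275,180:460,::-1],None,fx=2.8,fy=2.8,interpolation=2)
cv2.imwrite("pics/crop0.png",i)
E
```

```text
(3, 3) (array([0.51163861, 0.27302429]), -49.72160339355469, (91.80844116210938, 111.79845428466797), np.float64(0.035237994285247334))
fence n 600
(272, np.int64(175), np.int64(180), np.float64(0.6067), np.float64(0.3628))
(278, np.int64(175), np.int64(180), np.float64(0.6069), np.float64(0.3515))
(284, np.int64(174), np.int64(179), np.float64(0.6091), np.float64(0.3401))
(290, np.int64(174), np.int64(178), np.float64(0.6112), np.float64(0.3288))
(296, np.int64(173), np.int64(178), np.float64(0.6114), np.float64(0.3174))
(302, np.int64(172), np.int64(177), np.float64(0.6136), np.float64(0.3061))
(308, np.int64(172), np.int64(176), np.float64(0.6158), np.float64(0.2947))
(314, np.int64(171), np.int64(176), np.float64(0.616), np.float64(0.2833))
(320, np.int64(171), np.int64(175), np.float64(0.6182), np.float64(0.272))
(326, np.int64(170), np.int64(175), np.float64(0.6184), np.float64(0.2606))
(332, np.int64(169), np.int64(174), np.float64(0.6206), np.float64(0.2492))
(338, np.int64(169), np.int64(173), np.float64(0.6228), np.float64(0.2378))
(344, np.int64(168), np.int64(173), np.float64(0.623), np.float64(0.2263))
(350, np.int64(168), np.int64(172), np.float64(0.6252), np.float64(0.2149))
(356, np.int64(167), np.int64(171), np.float64(0.6274), np.float64(0.2035))
(362, np.int64(166), np.int64(171), np.float64(0.6276), np.float64(0.1921))
weight [[0.53777536 0.04314385]] [0.53453736 0.04682986 0.0437515 ]
puck [[0.59780534 0.08870189]] [0.59753156 0.08889219 0.01790491]
cup [[0.50079184 0.48107456]] [0.50840613 0.4912512  0.00275665]
big [[0.27833163 0.23636784]] [0.27804592 0.23622643 0.04626954]
```

View pics/crop0.png

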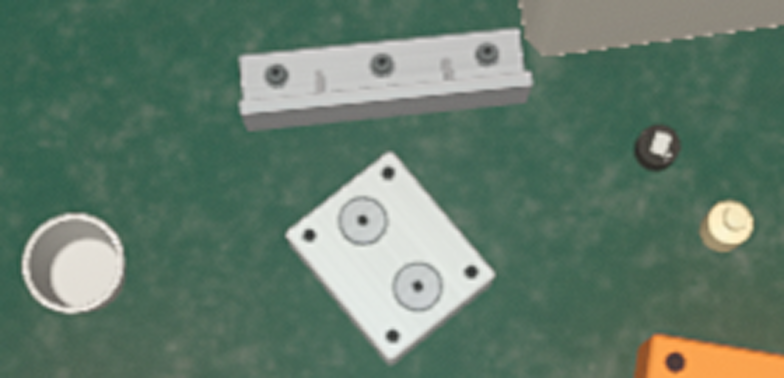

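The crop confirms the block outline: corners at about (390,153), (287,235), (390,360) and (494,273). It measures 92 x 112 mm at 36 mm height, as specified. The fence is skewed 7°, with its face middle near (0.618, 0.276). The block needs about 57° of counter-clockwise turn and 60 mm of advance. I'll push on the long side next to the near corner.

```bash
python3 -m jog '[0.5,-0.5,0,0,0,0.07,-1, 1,-1,0,0,0,0.135,-1, 1,-1,0,0,0,0.135,-1, 1,-1,0,0,0,0.135,-1, 1,-1,0,0,0,0.135,-1, 1,-1,0,0,0,0.135,-1, 1,-1,0,0,0,0.135,-1, 1,-1,0,0,0,0.135,-1, 1,-1,0,0,0,0.135,-1, 1,-1,0,0,0,0.135,-1]' 30
python3 -m jog '[0.32,-0.2,0,0,0,0,-1, 0.32,-0.2,0,0,0,0,-1, 0.32,-0.2,-0.2,0,0,0,-1, 0.32,-0.2,-0.4,0,0,0,-1, 0.32,-0.2,-0.6,0,0,0,-1, 0.32,-0.2,-0.75,0,0,0,-1,0.32,-0.2,-0.75,0,0,0,-1]'
```

```text
clock: 0.93
tcp_pos: [0.3658, 0.3504, 0.231]
orientation: [-0.001, -0.065, 0.998, 0.0]
wrist_force: [-0.9, 0.4, 0.1]
finger_gap: -0.0
grip_force: 0.0
clock: 1.52
tcp_pos: [0.424, 0.3097, 0.0751]
orientation: [-0.006, -0.067, 0.998, -0.002]
wrist_force: [-1.6, 0.8, 0.4]
finger_gap: 0.0002
grip_force: 0.0
```

```bash
python3 -m jog '[0,0,-0.15,0,0,0,-1, 0,0,-0.3,0,0,0,-1, 0,0,-0.33,0,0,0,-1, 0,0,-0.33,0,0,0,-1, 0.03,-0.03,-0.33,0,0,0,-1, 0.05,-0.055,-0.33,0,0,0,-1, 0.065,-0.07,-0.33,0,0,0,-1, 0.08,-0.085,-0.33,0,0,0,-1, 0.097,-0.1,-0.33,0,0,0,-1, 0.114,-0.115,-0.33,0,0,0,-1]'
python3 -m jog '[0.017,-0.014,0,0,0,0,-1, 0.034,-0.028,0,0,0,0,-1, 0.052,-0.041,0,0,0,0,-1, 0.07,-0.053,0,0,0,0,-1, 0.088,-0.064,0,0,0,0,-1, 0.107,-0.074,0,0,0,0,-1, 0.126,-0.083,0,0,0,0,-1, 0.146,-0.091,0,0,0,0,-1, 0.146,-0.091,0,0,0,0,-1]'
cat > look.py <<'E'
import sys
from h import *
p,d=eyes.read_camera("top");n=sys.argv[1]
i=cv2.resize(p[140:315,200:460,::-1],None,fx=2.8,fy=2.8,interpolation=2);cv2.imwrite(f"pics/{n}.png",i)
print(block(p,d,[float(sys.argv[2]),float(sys.argv[3])]))
E
python3 look.py c1 0.53 0.265
```

```text
clock: 2.35
tcp_pos: [0.4511, 0.2884, 0.0164]
orientation: [-0.002, -0.066, 0.998, 0.002]
wrist_force: [-9.4, 4.4, 7.7]
finger_gap: 0.0001
grip_force: 4.8
clock: 3.1
tcp_pos: [0.48, 0.2684, 0.0155]
orientation: [-0.002, -0.065, 0.998, 0.0]
wrist_force: [-6.2, -0.5, 2.5]
finger_gap: -0.0
grip_force: 2.5Traceback (most recent call last):
  File "look.py", line 5, in <module>
    print(block(p,d,[float(sys.argv[2]),float(sys.argv[3])]))
          ~~~~~^^^^^^^^^^^^^^^^^^^^^^^^^^^^^^^^^^^^^^^^^^^^^
  File "h.py", line 23, in block
    c=max(cv2.findContours(m,0,1)[0],key=cv2.contourArea)
ValueError: max() iterable argument is empty
```

View pics/c1.png

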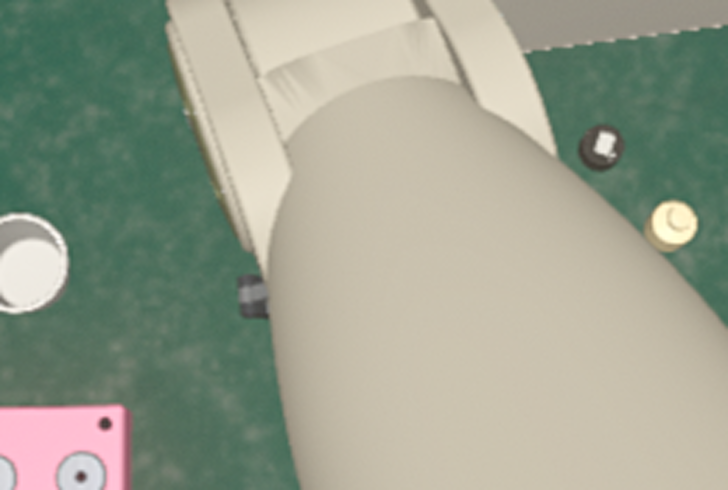

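The arm fully hides the block, so I'll retreat to look.

```bash
python3 -m jog '[-0.08,0.08,0,0,0,0,-1, -0.1,0.1,0.15,0,0,0,-1, -0.1,0.1,0.35,0,0,0,-1, -0.25,0.25,0.5,0,0,0,-1, -0.4,0.4,0.6,0,0,0,-1, -0.6,0.7,0.6,0,0,0,-1, -0.8,1,0.6,0,0,0,-1, -0.8,1,0.6,0,0,0,-1, -0.8,1,0.6,0,0,0,-1]'
python3 look.py c2 0.535 0.265
```

```text
clock: 3.9
tcp_pos: [0.3209, 0.4714, 0.1368]
orientation: [0.001, -0.066, 0.998, 0.001]
wrist_force: [0.7, -1.4, -0.5]
finger_gap: -0.0001
grip_force: 0.0
(array([0.54384302, 0.26329874]), -32.73463439941406, (92.23616027832031, 111.81217956542969), np.float64(0.03526652683622709))
```

View pics/c2.png

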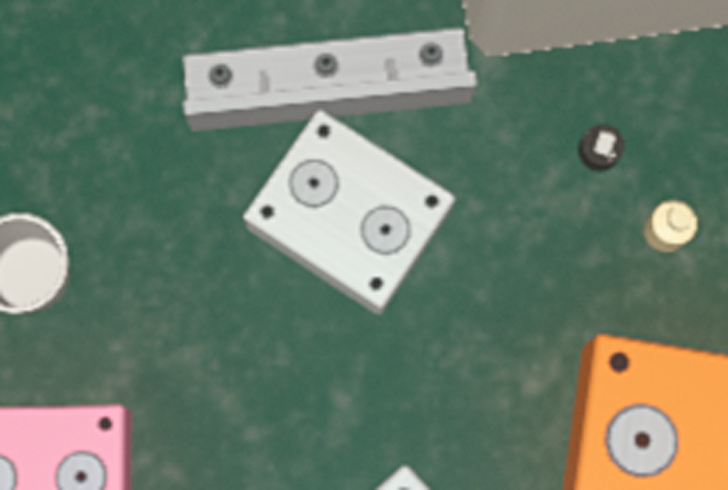

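The block is now at (0.544, 0.263) at -32.7°, with its far corner at crop (320,112) about 3 mm from the fence. Next I push the right-hand corner from the short end, which turns it counter-clockwise and shifts it left.

```bash
python3 -m jog '[0.2,-0.15,0.1,0,0,0,-1, 0.5,-0.4,0.1,0,0,0,-1, 0.8,-0.6,0.1,0,0,0,-1, 1,-0.775,0.1,0,0,0,-1, 1,-0.95,0.1,0,0,0,-1, 1,-1,0.1,0,0,0,-1, 1,-1,0.1,0,0,0,-1, 1,-1,0.1,0,0,0,-1]'
python3 -m jog '[0,-0.2,0,0,0,0,-1, 0,-0.4,0,0,0,0,-1, 0,-0.55,0,0,0,0,-1, 0,-0.55,-0.2,0,0,0,-1, 0,-0.55,-0.4,0,0,0,-1, 0,-0.55,-0.6,0,0,0,-1, 0,-0.55,-0.7,0,0,0,-1,0,-0.55,-0.7,0,0,0,-1,0,-0.55,-0.7,0,0,0,-1]'
```

```text
clock: 4.62
tcp_pos: [0.5267, 0.2631, 0.156]
orientation: [0.002, -0.061, 0.998, -0.001]
wrist_force: [0.5, 0.7, 1.0]
finger_gap: 0.0001
grip_force: 0.0
clock: 5.37
tcp_pos: [0.5212, 0.159, 0.015]
orientation: [-0.001, -0.065, 0.998, -0.0]
wrist_force: [1.2, -0.3, 0.7]
finger_gap: 0.0001
grip_force: 0.0
```

```bash
python3 -m jog '[0.02,0.035,0,0,0,0,-1, 0.04,0.065,0,0,0,0,-1, 0.06,0.095,0,0,0,0,-1, 0.071,0.112,0,0,0,0,-1, 0.082,0.129,0,0,0,0,-1, 0.092,0.146,0,0,0,0,-1, 0.101,0.164,0,0,0,0,-1, 0.11,0.182,0,0,0,0,-1, 0.118,0.2,0,0,0,0,-1, 0.126,0.218,0,0,0,0,-1, 0.134,0.236,0,0,0,0,-1, 0.14,0.254,0,0,0,0,-1]'
python3 - <<'E'
from h import *
p,d=eyes.read_camera("side");cv2.imwrite("pics/s1.png",cv2.resize(p[190:330,280:480,::-1],None,fx=3,fy=3,interpolation=2))
E
```

```text
clock: 6.37
tcp_pos: [0.5509, 0.2081, 0.0165]
orientation: [0.001, -0.065, 0.998, -0.003]
wrist_force: [-0.5, -10.1, 5.3]
finger_gap: 0.0002
grip_force: 4.7
```

View pics/s1.png

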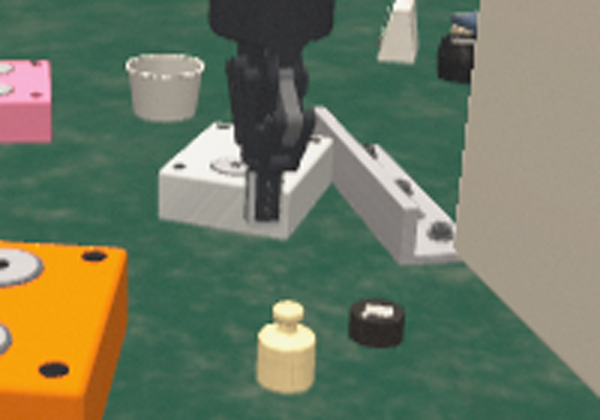

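The side view shows the finger at the short end near the right corner, with the block turning and its far corner near the fence. I'll back off and measure.

```bash
python3 -m jog '[-0.05,-0.12,0,0,0,0,-1, -0.07,-0.17,0.2,0,0,0,-1, -0.07,-0.17,0.4,0,0,0,-1, -0.2,-0.3,0.6,0,0,0,-1, -0.4,-0.5,0.7,0,0,0,-1, -0.6,-0.75,0.7,0,0,0,-1, -0.7,-1,0.7,0,0,0,-1, -0.7,-1,0.7,0,0,0,-1, -0.7,-1,0.7,0,0,0,-1]'
python3 look.py c3 0.555 0.275
```

```text
clock: 7.17
tcp_pos: [0.4077, 0.0082, 0.1562]
orientation: [0.0, -0.065, 0.998, -0.001]
wrist_force: [0.4, 0.6, 0.6]
finger_gap: -0.0001
grip_force: 0.0
(array([0.574349  , 0.28457855]), 65.61897277832031, (129.06150817871094, 143.8284912109375), np.float64(0.035329840943537416))
```

```bash
python3 - <<'E'
s=open('h.py').read()
s=s.replace("    m&=(p.min(-1)>110)\n","    m&=(p.min(-1)>110)\n    m&=((P[...,0]-.6175)*.9926+(P[...,1]-.276)*.1215<-.003)\n")
open('h.py','w').write(s)
E
python3 look.py c4 0.555 0.275
```

```text
(array([0.54737158, 0.28748346]), -24.68462371826172, (92.19133758544922, 111.59846496582031), np.float64(0.03517592490674479))
```

View pics/c4.png

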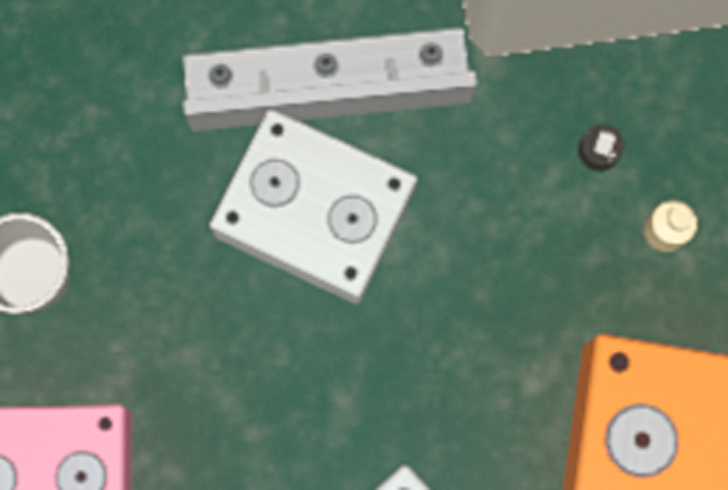

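The block is at (0.547, 0.287), -24.7°, about 32° from flush, with its corner touching the fence at crop (268,112). Pivoting there leaves it well within the fence length. Next I push the near corner, crop (357,298), forward.

```bash
python3 -m jog '[0,0.2,0,0,0,0,-1, 0,0.4,0,0,0,0,-1, 0,0.6,0,0,0,0,-1, 0.05,0.8,0,0,0,0,-1, 0.1,1,0,0,0,0,-1, 0.2,1,0,0,0,0,-1,0.2,1,0,0,0,0,-1]'
python3 -m jog '[0,0.2,0,0,0,0,-1, 0,0.41,0,0,0,0,-1, 0,0.41,-0.1,0,0,0,-1, 0,0.41,-0.3,0,0,0,-1, 0,0.41,-0.5,0,0,0,-1, 0,0.41,-0.7,0,0,0,-1,0,0.41,-0.71,0,0,0,-1,0,0.41,-0.71,0,0,0,-1]'
```

```text
clock: 7.85
tcp_pos: [0.4532, 0.2142, 0.1557]
orientation: [0.002, -0.068, 0.998, 0.0]
wrist_force: [0.1, -1.1, 0.1]
finger_gap: -0.0003
grip_force: 0.0
clock: 8.52
tcp_pos: [0.4476, 0.2913, 0.0115]
orientation: [-0.003, -0.066, 0.998, -0.001]
wrist_force: [0.0, -0.3, 0.2]
finger_gap: -0.0002
grip_force: 0.0
```

```bash
python3 -m jog '[0.03,-0.012,0,0,0,0,-1, 0.065,-0.027,0,0,0,0,-1, 0.1,-0.042,0,0,0,0,-1, 0.13,-0.055,0,0,0,0,-1, 0.151,-0.068,0,0,0,0,-1, 0.173,-0.08,0,0,0,0,-1, 0.195,-0.092,0,0,0,0,-1, 0.216,-0.104,0,0,0,0,-1, 0.238,-0.116,0,0,0,0,-1, 0.26,-0.128,0,0,0,0,-1, 0.281,-0.14,0,0,0,0,-1, 0.303,-0.152,0,0,0,0,-1]'
python3 -m jog '[-0.08,0.06,0,0,0,0,-1, -0.1,0.1,0.15,0,0,0,-1, -0.1,0.1,0.35,0,0,0,-1, -0.25,0.25,0.5,0,0,0,-1, -0.4,0.4,0.6,0,0,0,-1, -0.6,0.7,0.6,0,0,0,-1, -0.8,1,0.6,0,0,0,-1, -0.8,1,0.6,0,0,0,-1, -0.8,1,0.6,0,0,0,-1]'
python3 look.py c5 0.56 0.275
```

```text
clock: 9.52
tcp_pos: [0.4914, 0.262, 0.013]
orientation: [-0.017, -0.068, 0.998, 0.002]
wrist_force: [-54.5, 6.2, 48.8]
finger_gap: 0.0002
grip_force: 28.1
clock: 10.27
tcp_pos: [0.3493, 0.4638, 0.1344]
orientation: [0.0, -0.066, 0.998, 0.001]
wrist_force: [0.5, 0.4, 0.9]
finger_gap: 0.0001
grip_force: 0.0
(array([0.55315137, 0.2790596 ]), -15.502647399902344, (92.32915496826172, 111.50318145751953), np.float64(0.0352222707955527))
```

The block turned 9° further, to δ ≈ 22°, but the last push reached 54 N with about 49 N vertical, so the fingertip was dragging the block downward. I'll push again nearer the corner, in smaller steps and with a slight upward ramp.

```bash
python3 -m jog '[0.12,-0.2,0,0,0,0,-1, 0.24,-0.4,0,0,0,0,-1, 0.35,-0.6,0,0,0,0,-1, 0.46,-0.8,0,0,0,0,-1, 0.58,-1,0,0,0,0,-1, 0.58,-1,0,0,0,0,-1, 0.58,-1,-0.2,0,0,0,-1, 0.58,-1,-0.4,0,0,0,-1, 0.58,-1,-0.55,0,0,0,-1,0.58,-1,-0.58,0,0,0,-1,0.58,-1,-0.58,0,0,0,-1]'
python3 -m jog '[0.03,-0.006,0,0,0,0,-1, 0.06,-0.012,0,0,0,0,-1, 0.08,-0.017,0,0,0,0,-1, 0.1,-0.022,0.002,0,0,0,-1, 0.115,-0.027,0.004,0,0,0,-1, 0.13,-0.032,0.006,0,0,0,-1]'
```

```text
clock: 11.23
tcp_pos: [0.4649, 0.2605, 0.0155]
orientation: [-0.002, -0.065, 0.998, -0.001]
wrist_force: [-0.1, -0.0, -0.6]
finger_gap: -0.0001
grip_force: 0.0
clock: 11.73
tcp_pos: [0.4911, 0.2561, 0.0193]
orientation: [-0.002, -0.066, 0.998, 0.001]
wrist_force: [-10.6, 3.0, 7.9]
finger_gap: -0.0002
grip_force: 5.0
```

```bash
python3 -m jog '[0.016,-0.008,0.002,0,0,0,-1, 0.032,-0.016,0.004,0,0,0,-1, 0.048,-0.024,0.006,0,0,0,-1, 0.064,-0.032,0.008,0,0,0,-1]'
python3 -m jog '[0.016,-0.008,0.002,0,0,0,-1, 0.032,-0.016,0.004,0,0,0,-1, 0.048,-0.024,0.006,0,0,0,-1, 0.064,-0.03,0.008,0,0,0,-1]'
```

```text
clock: 12.07
tcp_pos: [0.4997, 0.248, 0.0195]
orientation: [-0.005, -0.066, 0.998, -0.001]
wrist_force: [-13.1, -2.3, 6.5]
finger_gap: -0.0
grip_force: 6.4
clock: 12.4
tcp_pos: [0.5142, 0.241, 0.0203]
orientation: [-0.004, -0.065, 0.998, -0.002]
wrist_force: [-5.1, -2.3, -1.9]
finger_gap: 0.0
grip_force: 2.4
```

```bash
python3 -m jog '[0.012,-0.003,0.002,0,0,0,-1, 0.024,-0.006,0.004,0,0,0,-1, 0.032,-0.006,0.006,0,0,0,-1]'
python3 -m jog '[-0.08,0.02,0,0,0,0,-1, -0.12,0.05,0.15,0,0,0,-1, -0.12,0.1,0.35,0,0,0,-1, -0.25,0.25,0.5,0,0,0,-1, -0.4,0.4,0.6,0,0,0,-1, -0.6,0.7,0.6,0,0,0,-1, -0.8,1,0.6,0,0,0,-1, -0.8,1,0.6,0,0,0,-1, -0.8,1,0.6,0,0,0,-1]'
python3 look.py c6 0.565 0.27
```

```text
clock: 12.65
tcp_pos: [0.5216, 0.2403, 0.0218]
orientation: [-0.003, -0.065, 0.998, -0.001]
wrist_force: [-7.9, -2.9, -2.1]
finger_gap: -0.0003
grip_force: 4.2
clock: 13.4
tcp_pos: [0.3636, 0.4451, 0.1446]
orientation: [0.001, -0.066, 0.998, 0.002]
wrist_force: [-0.4, 0.5, -0.3]
finger_gap: 0.0003
grip_force: 0.0
(array([0.56910071, 0.27647955]), 6.8561530113220215, (88.8122787475586, 111.27676391601562), np.float64(0.0351784741305422))
```

View pics/c6.png

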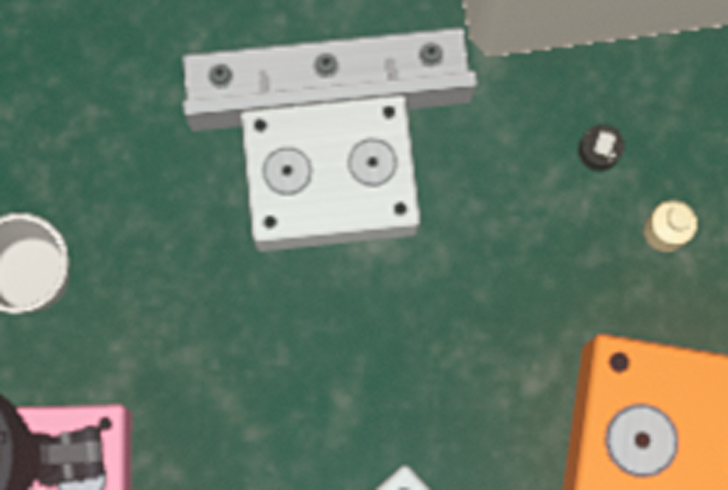

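The block lies almost flush and centred, with its long side against the fence from crop (242,113) to (405,97). I'll finish with a square push from two half-open fingertips.

```bash
python3 -m jog '[0.12,-0.2,0,0,0,0,0, 0.24,-0.4,0,0,0,0,0, 0.37,-0.6,0,0,0,0,0, 0.5,-0.8,0,0,0,0,0, 0.6,-0.92,0,0,0,0,0, 0.6,-0.92,0,0,0,0,0, 0.6,-0.92,-0.2,0,0,0,0, 0.6,-0.92,-0.4,0,0,0,0, 0.6,-0.92,-0.6,0,0,0,0,0.6,-0.92,-0.64,0,0,0,0,0.6,-0.92,-0.64,0,0,0,0]'
python3 -m jog '[0.04,0.005,0,0,0,0,0, 0.08,0.01,0,0,0,0,0, 0.11,0.014,0,0,0,0,0, 0.13,0.016,0,0,0,0,0, 0.145,0.018,0.002,0,0,0,0, 0.16,0.02,0.004,0,0,0,0]'
```

```text
clock: 14.37
tcp_pos: [0.4824, 0.257, 0.0126]
orientation: [-0.003, -0.066, 0.998, -0.001]
wrist_force: [-0.6, -0.7, 0.3]
finger_gap: 0.043
grip_force: 0.0
clock: 14.87
tcp_pos: [0.5176, 0.262, 0.0166]
orientation: [0.001, -0.066, 0.998, 0.0]
wrist_force: [0.1, 0.5, -0.5]
finger_gap: 0.0426
grip_force: 0.0
```

```bash
python3 -m jog '[0.01,0.001,0,0,0,0,0, 0.02,0.002,0,0,0,0,0, 0.03,0.003,0,0,0,0,0, 0.03,0.003,0,0,0,0,0]'
```

```text
clock: 15.2
tcp_pos: [0.5188, 0.2615, 0.0152]
orientation: [-0.004, -0.066, 0.998, -0.001]
wrist_force: [-8.7, -1.2, 6.8]
finger_gap: 0.0428
grip_force: 4.4
```

```bash
python3 -m jog '[0.01,0.001,0.002,0,0,0,0, 0.02,0.002,0.004,0,0,0,0, 0.02,0.002,0.005,0,0,0,0, 0.02,0.002,0.005,0,0,0,0]'
```

```text
clock: 15.53
tcp_pos: [0.5188, 0.2615, 0.0152]
orientation: [-0.007, -0.066, 0.998, -0.001]
wrist_force: [-16.6, -1.7, 9.1]
finger_gap: 0.0431
grip_force: 8.2
```

```bash
python3 -m jog '[0.01,0.001,0.002,0,0,0,0, 0.02,0.002,0.004,0,0,0,0, 0.025,0.003,0.004,0,0,0,0, 0.025,0.003,0.004,0,0,0,0]'
python3 -m jog '[-0.1,-0.01,0,0,0,0,0, -0.2,-0.02,0,0,0,0,0, -0.2,0,0.2,0,0,0,0, -0.2,0.1,0.4,0,0,0,0, -0.3,0.3,0.6,0,0,0,0, -0.45,0.5,0.7,0,0,0,0, -0.6,0.75,0.7,0,0,0,0, -0.8,1,0.7,0,0,0,0, -0.8,1,0.7,0,0,0,0, -0.8,1,0.7,0,0,0,0]'
python3 - <<'E'
from h import *
p,d=eyes.read_camera("top");P=height(d)
i=cv2.resize(p[140:240,240:390,::-1],None,fx=5,fy=5,interpolation=2);cv2.imwrite("pics/c7.png",i)
print(block(p,d,[.57,.272]))
# near top edge of block and fence top front edge (brightness), line fits in world
g=p.astype(int).mean(-1)
N=[]
for u in range(292,347,3):
    v=np.arange(195,245);k=v[np.argmin(np.diff(g[195:246,u]))];N.append(cast((u,k+.5),.036)[0])
N=np.array(N);s=np.polyfit(N[:,1],N[:,0],1);r=N[:,0]-np.polyval(s,N[:,1]);k=abs(r)<.003
s=np.polyfit(N[k,1],N[k,0],1);print("near edge",k.sum(),s,"angle",-np.degrees(np.arctan(s[0])))
F=[]
for u in list(range(269,285,2))+list(range(350,367,2)):
    v=np.arange(165,186);k=v[np.argmin(np.diff(g[165:187,u]))];F.append((u,k))
print(F)
W=cast(np.array([(u,k+.5) for u,k in F]),.04);q=np.polyfit(W[:,1],W[:,0],1);print("face/top",q,-np.degrees(np.arctan(q[0])),"gap to near edge @.276 normal",(np.polyval(q,.276)-np.polyval(s,.276))*.9926)
E
```

```text
clock: 15.87
tcp_pos: [0.5188, 0.2614, 0.0152]
orientation: [-0.011, -0.066, 0.998, -0.001]
wrist_force: [-26.6, -2.2, 16.5]
finger_gap: 0.0427
grip_force: 13.7
clock: 16.7
tcp_pos: [0.3693, 0.4661, 0.1583]
orientation: [0.0, -0.067, 0.998, 0.001]
wrist_force: [-0.9, 0.7, -0.4]
finger_gap: 0.0424
grip_force: 0.0
(array([0.56951099, 0.27661179]), 7.03926944732666, (89.48593139648438, 111.26459503173828), np.float64(0.03512316241251052))
near edge 5 [-0.1005462   0.55475269] angle 5.741576309782541
[(269, np.int64(180)), (271, np.int64(179)), (273, np.int64(179)), (275, np.int64(179)), (277, np.int64(179)), (279, np.int64(179)), (281, np.int64(178)), (283, np.int64(178)), (350, np.int64(171)), (352, np.int64(171)), (354, np.int64(171)), (356, np.int64(171)), (358, np.int64(171)), (360, np.int64(170)), (362, np.int64(170)), (364, np.int64(170)), (366, np.int64(170))]
face/top [-0.12408559  0.65312197] 7.0734248126639665 gap to near edge @.276 normal 0.0911925543504106
```

View pics/c7.png

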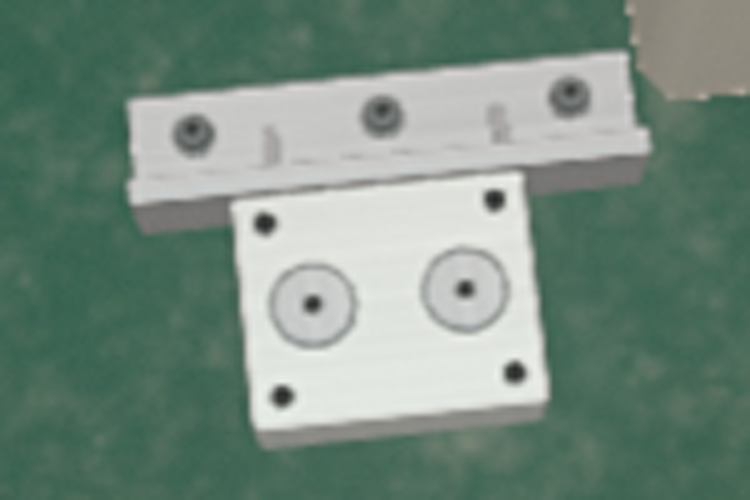

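The close view shows the long side tight on the fence face from (232,198) to (522,172). The block sits at 7.04° against the fence's 7.07°, about 44 mm inside each fence end. The two fingers stopped dead against it under 27 N.

```bash
python3 -c "
from workcell import env
print(env.hand_in())"
```

```text
the job is handed in; nothing more can be done
None
```

I handed the job in at about 17 s: the block's long side is flush against the fence face and roughly centred, about 44 mm inside each end, and I saw no contact with the weight, cup or puck.

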